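# Set the height marker to the sample cup's band

## Robot

A 6-joint arm with a two-finger parallel gripper is mounted at the origin on the work surface. World frame = base frame: x ahead of the robot, y to its left, z up, the work surface at z = 0. Lengths are in m, angles in rad, forces in N, time in s.
With the tool pointing down it reaches from about 0.3 to 0.75 m from the base axis. Payload 8.5 kg.
Tool frame: the origin (TCP) lies on the centre line of the jaws, within the pads' length; the fingertips stand 14 mm ahead of it and the grasp point (between the pads) lies 5 mm behind it; z points along the fingers, y is the line along which they close (so a half turn about z gives the same grasp; the last joint's range is limited). The gripper opens to 88 mm and grips with 3 to 60 N. Pads are 18 mm wide; open, the fingers measure 123 mm over their backs; the gripper's body (75 mm by 187 mm) begins 45 mm behind the grasp point.
Start: joints at [-1.435, 0.381, 1.297, -0, 1.464, -0.215], TCP at [0.189, -0.516, 0.253] pointing down, gripper open.
Joint ranges: [-3.11, 3.11], [-0.89, 2.33], [0.22, 2.48], [-1.42, 4.56], [0.17, 2.85], [-2.88, 2.88]. Speed limits (rad/s): [2.39, 2.39, 3.14, 3.14, 3.14, 3.14].

## Interface

Orientations are given as a rotation vector (axis times angle).
In Python, from plant import readout, read_camera, job, spot_in, pinpoint gives the robot as it stands.
- The arm moves only by the tool apply_moves, never from a script. Its argument "rows" is a list of rows, each a list of 5 numbers: the finger opening in mm, from 0 to 88.1, then the shift along the tool's x, y, z as a fraction of full scale, then the turn about the tool's z as a fraction of full scale. A call has 1 to 8 rows; each row is the pose to reach, as a shift and turn from the pose commanded when the call began, along the tool's axes at that moment; what a row does not reach only later rows make up. Full scale, the value 1, is 300 mm for a shift and 60 degrees for a turn. A row lasts 1/10 s, in which the tool goes at most 50 mm and 8.59 degrees, less where a joint would pass 70% of its speed; a pose out of reach is approached as far as the arm can. A call with a number of a shift or a turn outside -1 to 1 is refused whole. A call with a gripper value outside its range is refused whole. The fingers move at their own pace and stop on an object; "grip_force" is the grip in N (left out, the last holds). Time passes only in rows, so rows that repeat a pose let the fingers close. It gives the time, the measured TCP pose, the force, the opening and the grip force at its end, in the units of the state.
- readout.state(): the state, without advancing time (a new reading comes with each control period).
- read_camera(name): name is "scene" or "top" or "wrist"; returns a dict with "pixels" (480x640x3 uint8, blue, green, red), "mtx" (3x3 intrinsics, pixels), "rvec" (rotation vector, rad) and "tvec" (3), from world to camera coordinates, as OpenCV has them. Camera axes: x right, y down, z forward; pixel columns grow to the right and rows downward; lengths in m; the calibration is good to about 2 mm. A picture is of the moment at which its call begins. There is no depth.
- job.close_job(): hands the job in; it is judged then, once.
Trained networks look in the newest picture that a camera, given by its name, has taken for a name from the list of things; names that differ only in an ending like _2 or _b are one class to them, and where a whole thing is asked for, a point or a joint stands for the part that bears it (a point fixed in the world has none). Each returns a list of dicts, best first, with "score" (0 to 1); they miss things now and then, are a little off and sometimes report something else, mostly with a low value. They report only what shows in the picture. A call takes as long as a camera call.
- spot_in(camera, query): "position" ([row, column] in pixels, amid what is visible of it).
- pinpoint(camera, query): "position" ([row, column] in pixels: a listed point, or the origin of a listed thing).
The state is a dict: "time": time; "qpos": joint angles; "dq": joint speeds; "effort": joint torques, N m; "eef_pos": TCP position; "orientation": TCP orientation; "ft_force": force on the tool from outside, world axes, zero at the start; "moment": the same for the moment, N m; "gripper_width": finger opening in m; "grip_force": force on a finger pad.
Only numpy, scipy, OpenCV 4.12 (cv2) and the standard library are available. Lean on these libraries where they do the work, as an engineer would, in place of code of your own. Each camera call takes 0.05 s, during which the arm holds its last target. There are 200 camera calls.

## Task

Set the height marker from the sample cup: slide it over the table until its pencil points straight at the cup from less than a centimetre away, and draw its post straight up out of the sleeve, without letting it bind, until the pencil point is level with the middle of the wide blue band. Finish holding the post there by its black grip, with its lower end still in the sleeve, so that I can nip up the clamp screw. Keep the iron foot flat on the table, do not touch the cup or the banding wheel, and leave the other things on the table where they are.

Things in the scene. Friction and masses are not known exactly. Their poses are not given: they have to be found in the camera images.
- grip (a point): Centre of the black grip on top of the marker's post: block 22 x 22 x 34 mm high; x points along the pencil, z up. 141 mm above the table at the start, when the post is right down. Pencil centre line 29 mm below. Under the grip an aluminium head block, 40 (x) x 20 x 24 mm high, rests on the sleeve. Post with head and pencil about 0.2 kg, loose in the sleeve: it drops back if let go.
- pencil_point (a point): Point of the yellow pencil, 8 mm thick, clamped level in the post's head block: 88 mm in front (x) of the post's middle line and 29 mm below the grip's centre. The pencil's red back end is 30 mm behind the post's middle line.
- post_end (a point): Centre of the lower end face of the square steel post (12 mm wide), 135 mm below the grip's centre. At the start it is 6 mm above the table, 94 mm deep in the sleeve.
- marker: Base of the height marker, loose on the table, 0.9 kg: iron foot 50 mm wide, 16 mm thick, from 30 mm in front of the post to 125 mm behind; over the origin a blue sleeve 26 mm square, top 100 mm above the table, slack brass clamp screw at its back. Bore 13 mm square, 96 mm deep: the post cannot turn in it. Origin: on the underside, under the post; x the way the pencil points, z up.
- push_block (a point): Centre of the wooden hand block on the rear of the marker's foot, by which the marker is slid about: 26 x 26 mm, 48 mm high, its top 64 mm and this point 40 mm above the table, 105 mm behind (-x) the post's middle line. Axes as the base's.
- band (a point): On the sample cup's upright middle line, level with the middle of its wide (6 mm) blue band, not the thin line at the rim. White cup, 108 mm high, radius 38 mm around the band, 41 mm at the rim, which is 36 mm above the band. It is stuck with clay wads on the middle of the banding wheel, 72 mm below this point.
- wheel: Green banding wheel, fixed on the table. Its round head (radius 75 mm, 14 mm thick) is set somewhere between 70 and 100 mm above the table at its top, always below the pencil; its foot has a radius of 60 mm. Origin: centre of the underside.
- cup_a: Bystander: undecorated bisque cup, 82 mm across and 108 mm high. Origin under its centre.
- cup_b: Bystander: another undecorated bisque cup, same size. Origin under its centre.
- jar: Bystander: jar of blue underglaze, 54 mm across and 76 mm high. Origin under its centre.
- paint_box: Bystander: flat box of watercolours, 200 x 88 x 14 mm. Origin under its centre.
- palette: Bystander: pink palette, about 216 x 152 x 11 mm. Origin under its centre.
- brush_a: Bystander: yellow brush lying on the table, 200 mm long along x, 8 mm thick. Origin under its middle.
- brush_b: Bystander: brown brush, same size. Origin under its middle.

How it is judged:
By the outcome, as a careful person would: the job done as asked, in the order asked, and still so for the second after the job is handed in, while the arm keeps its last pose, push and grip.
It also fails if it takes over 48 s, if anything falls off the work surface, if the arm or the gripper's body presses on something with over 40 N, if the wrist force passes 120 N, or if a joint passes its speed limit or range.

## Working session

There is one attempt and no reset: what is moved stays moved. The work goes in short steps, Python scripts to look and compute and a tool call to move; the robot and the scene stay as the last step left them, time stands still between calls to the robot, and variables do not carry over. Pictures are saved under pics/ and viewed, at most 10 in all, crops included, and the job is handed in when it is done.

Besides the shell and the picture viewer there is one more tool, called after "Call:" as name(argument=value, ...), one argument or row to a line, values as JSON. apply_moves: Moves the arm, as the interface text tells. Its arguments: {"type":"object","properties":{"rows":{"type":"array"},"grip_force":{"type":"number"}},"required":["rows"]}

```bash
mkdir -p pics
cat > h.py <<'E'
import numpy as np, cv2
from plant import readout, read_camera, job, spot_in, pinpoint
def cam(n,save=None):
    c=read_camera(n)
    if save: cv2.imwrite('pics/'+save,c['pixels'])
    return c
def ray(c,rc):
    R=cv2.Rodrigues(np.array(c['rvec'],float))[0]; t=np.array(c['tvec'],float).ravel()
    d=R.T@np.linalg.inv(np.array(c['mtx']))@np.array([rc[1],rc[0],1.]); return -R.T@t,d/np.linalg.norm(d)
def onz(c,rc,z):
    o,d=ray(c,rc); return o+d*(z-o[2])/d[2]
def tri(rs):
    A=np.zeros((3,3));b=np.zeros(3)
    for o,d in rs:
        P=np.eye(3)-np.outer(d,d);A+=P;b+=P@o
    p=np.linalg.solve(A,b); return p,[float(np.linalg.norm((np.eye(3)-np.outer(d,d))@(p-o))*1000) for o,d in rs]
def proj(c,p):
    q=cv2.projectPoints(np.array([p],float),np.array(c['rvec'],float),np.array(c['tvec'],float),np.array(c['mtx']),None)[0].ravel(); return q[::-1]
E
python3 - <<'E'
from h import *
np.set_printoptions(precision=4,suppress=True)
C={n:cam(n,n+'0.png') for n in('scene','top')}
for q in['grip','pencil_point','push_block','band','wheel','marker','cup_a','jar','paint_box','palette','brush_a']:
    rs=[]
    for n in C:
        r=pinpoint(n,q); print(q,n,[(np.round(x['position'],1),round(x['score'],2)) for x in r[:3]])
        if r: rs.append(ray(C[n],r[0]['position']))
    if len(rs)==2: print('   ',*tri(rs))
print(readout.state()['orientation'])
E
```

```text
grip scene [(array([188.7, 301.2]), 0.64)]
grip top [(array([252.3, 374.7]), 0.59)]
    [ 0.4995 -0.1106  0.1528] [4.863759851331972, 4.863759851331988]
pencil_point scene [(array([215.6, 334.2]), 0.85)]
pencil_point top [(array([259.6, 337. ]), 0.84), (array([329.9, 245.2]), 0.46)]
    [ 0.4897 -0.0223  0.1168] [0.3777118313878038, 0.37771183138784004]
push_block scene [(array([200.1, 274.8]), 0.91)]
push_block top [(array([257.3, 415.1]), 0.67)]
    [ 0.5016 -0.2168  0.0404] [0.7870677982905646, 0.7870677982906166]
band scene [(array([247.7, 381.4]), 0.78)]
band top [(array([246.8, 261.1]), 0.64)]
    [0.5195 0.1424 0.1631] [4.8542546214564, 4.854254621456407]
wheel scene [(array([288.3, 378.7]), 0.81), (array([327.2, 451.6]), 0.51)]
wheel top [(array([255.1, 269.4]), 0.58)]
    [0.5252 0.1455 0.0156] [2.4119769215444498, 2.411976921544442]
marker scene [(array([230.2, 303.5]), 0.73)]
marker top [(array([263.6, 370.5]), 0.98), (array([316.4, 143.3]), 0.5)]
    [ 0.4997 -0.1136 -0.0036] [2.686618619554062, 2.6866186195540394]
cup_a scene [(array([326.1, 452.2]), 0.68), (array([331.6
[... 303 characters left out ...]
    [ 0.6429  0.341  -0.0051] [0.25457162985442566, 0.2545716298542521]
paint_box scene [(array([175. , 227.4]), 0.89), (array([200.3, 276.3]), 0.6)]
paint_box top [(array([257.8, 491.7]), 0.93)]
    [ 0.4987 -0.4167  0.0002] [2.927616357587691, 2.9276163575876644]
palette scene [(array([333.8, 519.8]), 0.66), (array([201. , 275.4]), 0.58)]
palette top [(array([318.3, 144. ]), 0.73)]
    [ 0.3861  0.4585 -0.0181] [5.801339097128417, 5.801339097128511]
brush_a scene [(array([232.5, 305.7]), 0.72), (array([152.3, 288. ]), 0.59), (array([257. , 437.8]), 0.5)]
brush_a top [(array([332.8, 247.6]), 0.56)]
    [0.4543 0.0742 0.1379] [162.66750055058125, 162.66750055058122]
[-3.0934 -0.5482  0.    ]
```

View pics/scene0.png

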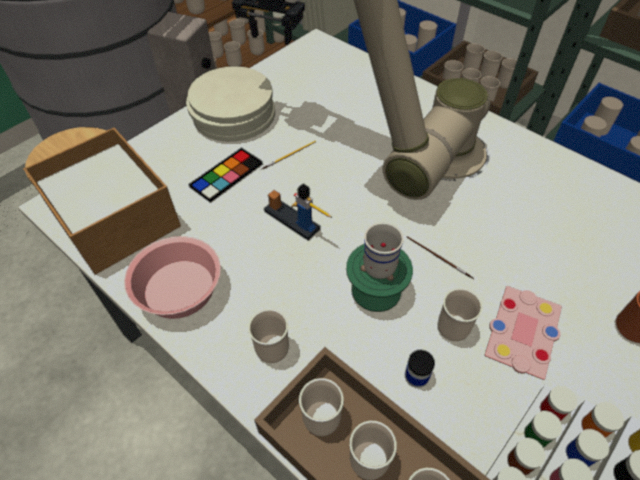

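View pics/top0.png

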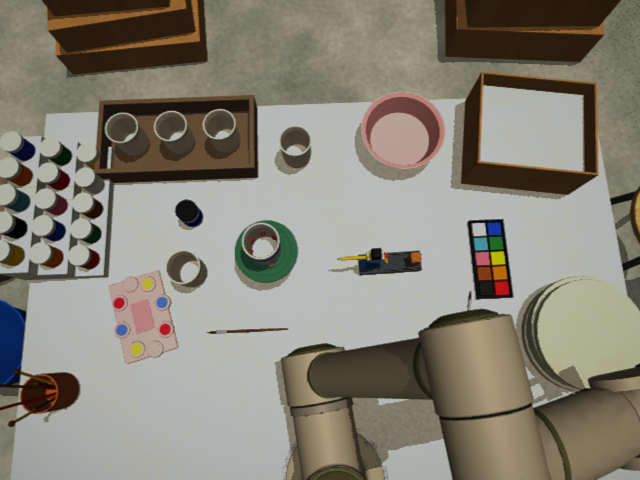

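The marker lies at about (0.50, -0.11) with its pencil pointing along +y. It shows in the top view at rows/cols (252,375), with the pencil point at (260,337). The cup stands on the wheel at (0.52, 0.14), top view (247,261). Nothing lies between them. I'll move above the hand block first.

```bash
cat >> h.py <<'E'
np.set_printoptions(precision=4,suppress=True)
def toolR(): return cv2.Rodrigues(np.array(readout.state()['orientation'],float))[0]
def go(xyz,yaw,p=None):
    """row numbers for TCP target xyz, tool-x heading yaw (deg)"""
    s=readout.state(); R=toolR(); h=np.degrees(np.arctan2(R[1,0],R[0,0]))
    d=R.T@(np.array(xyz)-np.array(s['eef_pos']))/.3; t=-((yaw-h+180)%360-180)/60
    print('pos',np.array(s['eef_pos']),'yaw',round(h,2),'row',d,'turn',round(t,4),'F',np.array(s['ft_force']))
E
python3 - <<'E'
from h import *
go([.501,-.217,.22],93.5)
E
```

```text
pos [ 0.189  -0.5165  0.2527] yaw 20.1 row [ 1.3198 -0.5801  0.1092] turn -1.2234 F [-0.0761  0.0799  0.0677]
```

Call:
apply_moves(
  rows=[
    [88,0.9,-0.4,0.05,-1],
    [88,0.9,-0.4,0.05,-1],
    [88,0.9,-0.4,0.05,-1],
    [88,0.9,-0.4,0.05,-1],
    [88,0.9,-0.4,0.05,-1],
    [88,0.9,-0.4,0.05,-1],
    [88,0.9,-0.4,0.05,-1],
    [88,0.9,-0.4,0.05,-1],
  ],
  grip_force=25,
)

```text
time: 2.0
eef_pos: [0.402, -0.3101, 0.2378]
orientation: [2.401, 2.026, -0.0]
ft_force: [-0.3, -0.3, -0.9]
gripper_width: 0.0878
grip_force: 0.0
```

Run:
```python
from h import *
go([.501,-.217,.18],93.5)
```

```text
pos [ 0.402  -0.3101  0.2378] yaw 80.32 row [0.3615 0.2731 0.1925] turn -0.2197 F [-0.3174 -0.2978 -0.918 ]
```

Call:
apply_moves(
  rows=[
    [88,0.36,0.27,0.19,-0.22],
    [88,0.36,0.27,0.19,-0.22],
    [88,0.36,0.27,0.19,-0.22],
    [88,0.36,0.27,0.19,-0.22],
    [88,0.36,0.27,0.19,-0.22],
  ],
)

```text
time: 2.5
eef_pos: [0.4996, -0.2189, 0.1805]
orientation: [-2.159, -2.281, 0.001]
ft_force: [0.4, -0.6, -0.1]
gripper_width: 0.088
grip_force: 0.0
```

Run:
```python
from h import *
c=cam('wrist','w1.png'); s=cam('scene'); t=cam('top')
C=dict(wrist=c,scene=s,top=t)
for q in['push_block','grip','pencil_point','band']:
    rs=[]
    for n in C:
        r=pinpoint(n,q)
        if r: print(q,n,np.round(r[0]['position'],1),round(r[0]['score'],2)); rs.append(ray(C[n],r[0]['position']))
    if len(rs)>1: print('  ',*tri(rs))
    r=pinpoint('wrist',q)
    z={'push_block':.04,'grip':.141,'pencil_point':.112,'band':.163}[q]
    if r: print('  wrist onz',onz(c,r[0]['position'],z))
print('blk top proj',proj(c,[.501,-.217,.064]))
go([.501,-.217,.055],93.5)
```

```text
push_block wrist [223.5 310.6] 0.58
push_block scene [201.2 274.9] 0.63
   [ 0.4978 -0.2199  0.0304] [0.23964924455954065, 0.23964924455955275]
  wrist onz [ 0.4977 -0.2172  0.04  ]
grip wrist [ 18.3 321.5] 0.84
grip scene [188.6 302.3] 0.58
grip top [250.1 375.8] 0.86
   [ 0.4995 -0.1124  0.1528] [3.368309728562701, 0.9281430381497878, 3.8161244094063007]
  wrist onz [ 0.4972 -0.1128  0.141 ]
pencil_point wrist [342.3  95. ] 0.49
pencil_point scene [213.8 336.9] 0.6
pencil_point top [260.4 337.1] 0.69
   [ 0.4943 -0.0511  0.2395] [117.6628306172673, 93.0863126173168, 42.7874559863875]
  wrist onz [ 0.3866 -0.2691  0.112 ]
band wrist [ 15.5 321.9] 0.32
band scene [250.  381.2] 0.83
band top [245.4 264.3] 0.96
   [0.499  0.0533 0.0519] [145.9304683272629, 62.00993385068712, 106.4698489765184]
  wrist onz [ 0.4972 -0.1159  0.163 ]
blk top proj [233.7678 315.7634]
pos [ 0.4997 -0.2185  0.1807] yaw 93.3 row [0.0048 0.0046 0.4191] turn -0.0033 F [-0.0327  0.3621  0.7376]
```

View pics/w1.png

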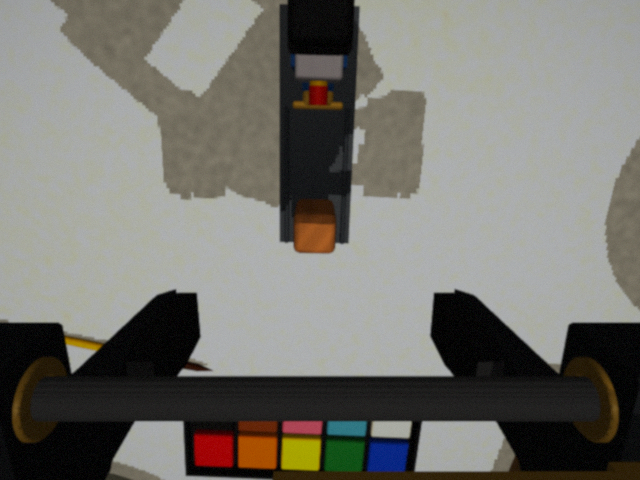

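The wrist view shows the block's top at about (row 235, col 314), between the open fingers' column. The foot's edges run from (240, 281/348) up to (100, 280/354).

Run:
```python
from h import *
c=cam('wrist')
g=c['pixels'].astype(int)
hsv=cv2.cvtColor(c['pixels'],cv2.COLOR_BGR2HSV)
m=(g.max(2)<75)
pts=[]
for r in range(115,190,8):
    k=np.where(m[r,250:390])[0]+250
    a,b=onz(c,[r,k[0]],.016),onz(c,[r,k[-1]],.016); pts.append((r,k[0],k[-1],*((a+b)/2)[:2],np.linalg.norm(a-b)))
pts=np.array(pts);print(pts)
p=np.polyfit(pts[:,4],pts[:,3],1);print('heading from mid',90-np.degrees(np.arctan(p[0])), 'x at y=-.217',np.polyval(p,-.217))
o=(hsv[...,0]<16)&(hsv[...,1]>140)&(hsv[...,2]>90)
o[:190]=0;o[262:]=0;o[:,:280]=0;o[:,360:]=0
ys,xs=np.where(o);print('block px',ys.min(),ys.max(),xs.min(),xs.max())
for r in range(ys.min(),ys.max(),6): k=np.where(o[r])[0]; print(r,k.min(),k.max(),onz(c,[r,(k.min()+k.max())/2],.064)[:2], hsv[r,int(k.mean()),2])
```

```text
[[115.     280.     354.       0.4983  -0.1481   0.0494]
 [123.     280.     353.       0.4982  -0.1533   0.049 ]
 [131.     280.     352.       0.4982  -0.1585   0.0486]
 [139.     280.     351.       0.4981  -0.1638   0.0482]
 [147.     280.     351.       0.4985  -0.1691   0.0484]
 [155.     280.     350.       0.4984  -0.1745   0.048 ]
 [163.     280.     350.       0.4987  -0.18     0.0483]
 [171.     280.     350.       0.499   -0.1855   0.0485]
 [179.     280.     350.       0.4994  -0.191    0.0488]
 [187.     280.     349.       0.4993  -0.1967   0.0484]]
heading from mid 91.52312501329116 x at y=-.217 0.4998070976938916
block px 219 252 294 334
219 317 317 [ 0.5014 -0.2074] 91
225 295 334 [ 0.5001 -0.2112] 154
231 295 334 [ 0.5003 -0.2149] 150
237 295 333 [ 0.5003 -0.2188] 149
243 294 333 [ 0.5002 -0.2226] 150
249 295 332 [ 0.5004 -0.2265] 149
```

Run:
```python
from h import *
go([.5003,-.217,.045],91.8)
```

```text
pos [ 0.4997 -0.2185  0.1807] yaw 93.3 row [0.0049 0.0023 0.4524] turn 0.0251 F [ 0.0498 -0.3301  0.0188]
```

Call:
apply_moves(
  rows=[
    [88,0.005,0.002,0.13,0.025],
    [88,0.005,0.002,0.28,0.025],
    [88,0.005,0.002,0.4,0.025],
    [88,0.005,0.002,0.452,0.025],
    [24,0.005,0.002,0.452,0.025],
    [10,0.005,0.002,0.452,0.025],
    [10,0.005,0.002,0.452,0.025],
    [10,0.005,0.002,0.452,0.025],
  ],
  grip_force=25,
)

```text
time: 4.3
eef_pos: [0.5006, -0.2173, 0.0463]
orientation: [2.185, 2.255, 0.001]
ft_force: [-0.6, 0.0, 0.3]
gripper_width: 0.0584
grip_force: 0.0
```

Call:
apply_moves(
  rows=[
    [10,0,0,0,0],
    [10,0,0,0,0],
    [10,0,0,0,0],
    [10,0,0,0,0],
  ],
)

```text
time: 4.7
eef_pos: [0.5, -0.217, 0.0452]
orientation: [-2.186, -2.256, 0.001]
ft_force: [-3.9, -1.6, 2.5]
gripper_width: 0.0262
grip_force: 2.2
```

Run:
```python
from h import *
C={n:cam(n,n+'2.png') for n in('scene','top')}
for q in['pencil_point','band','wheel','push_block']:
    rs=[]
    for n in C:
        r=pinpoint(n,q); print(q,n,[(np.round(x['position'],1),round(x['score'],2)) for x in r[:1]])
        if r: rs.append(ray(C[n],r[0]['position']))
    if len(rs)==2: print('   ',*tri(rs))
go([.5003,-.217,.045],91.8); print(readout.state()['moment'])
# enlarged crops of cup and pencil
a=cv2.resize(C['top']['pixels'][205:295,225:425],None,fx=4,fy=4,interpolation=cv2.INTER_CUBIC)
b=cv2.resize(C['scene']['pixels'][180:320,260:430],None,fx=4,fy=4,interpolation=cv2.INTER_CUBIC)
cv2.imwrite('pics/a.png',a);cv2.imwrite('pics/b.png',b)
```

```text
pencil_point scene []
pencil_point top []
band scene [(array([248.1, 380.9]), 0.72)]
band top [(array([245.5, 265.1]), 0.75)]
    [0.5208 0.1374 0.1595] [0.7908048195363333, 0.7908048195362344]
wheel scene [(array([287.7, 375.7]), 0.84)]
wheel top []
push_block scene [(array([201.5, 274.1]), 0.82)]
push_block top [(array([218.1, 194.8]), 0.67)]
    [0.6244 0.1421 0.4073] [138.13365278007956, 138.13365278007936]
pos [ 0.5    -0.2171  0.0452] yaw 91.81 row [0.0002 0.001  0.0007] turn 0.0001 F [-3.7039 -0.941   4.2764]
[-0.1246  0.5642  0.2667]
```

View pics/a.png

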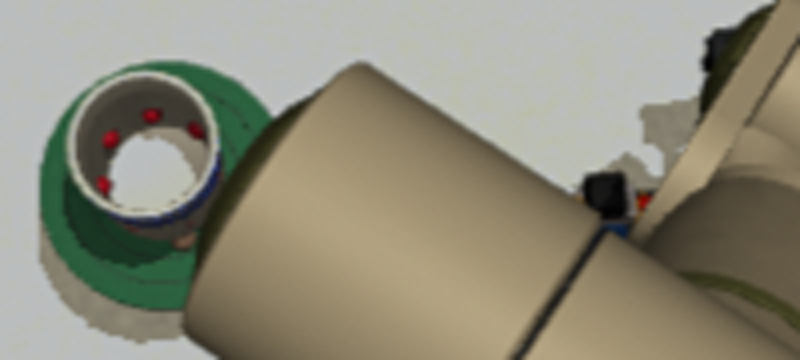

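View pics/b.png

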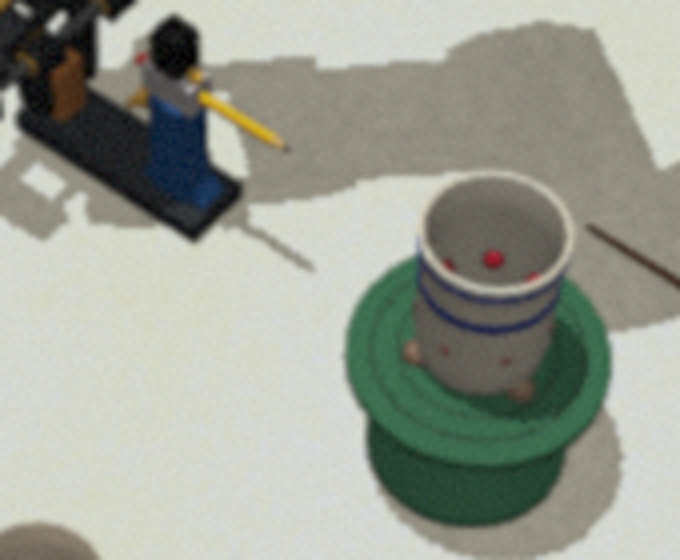

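Top view: the cup's rim ellipse spans cols 242–280, rows 222.5–260.5. Scene view: it spans cols 365–403.8, rows 223–254.5, with the wide band's front at about row 261. I'll fit the cup's axis and height to these.

Run:
```python
from h import *
from scipy.optimize import least_squares
C={n:cam(n) for n in('scene','top')}
for n in C: # green wheel mask extents
    hsv=cv2.cvtColor(C[n]['pixels'],cv2.COLOR_BGR2HSV); m=((hsv[...,0]>60)&(hsv[...,0]<88)&(hsv[...,1]>90)).astype('u1')
    k,l,st,_=cv2.connectedComponentsWithStats(m); i=1+np.argmin([abs(_[j][0]-(375 if n=='scene' else 262))+abs(_[j][1]-260)-st[j][4]*.1 for j in range(1,k)]); print(n,st[i])
a=np.linspace(0,2*np.pi,361)
def bb(n,x,y,z,r):
    P=np.stack([x+r*np.cos(a),y+r*np.sin(a),0*a+z],1); c=C[n]
    q=cv2.projectPoints(P,np.array(c['rvec'],float),np.array(c['tvec'],float),np.array(c['mtx']),None)[0][:,0]
    return np.array([q[:,0].min(),q[:,0].max(),q[:,1].min(),q[:,1].max()])
def f(p):
    x,y,z=p
    return np.r_[bb('top',x,y,z,.041)-[241.9,279.9,222.4,260.4], bb('scene',x,y,z,.041)-[364.9,403.6,223,254.5], bb('scene',x,y,z-.036,.038)[3]-261.1, (bb('scene',x,y,z-.108,.075)-[346.4,412.4,0,295.5])[[0,1]]]
s=least_squares(f,[.52,.14,.197]); print(s.x,'band z',s.x[2]-.036); print(s.fun)
for n in C: print(n,bb(n,s.x[0],s.x[1],s.x[2]-.108,.075))
```

```text
scene [ 347  245   65   66 2165]
top [235 231  39  51 730]
[0.5218 0.1414 0.1999] band z 0.16394452246068195
[ 0.5115  0.4992  0.2537 -0.642  -0.5483  0.476  -0.4924 -0.8928  1.6603
 -0.0473  1.1804]
scene [346.3527 413.5804 241.2107 296.2817]
top [235.1943 298.5605 220.2606 282.4504]
```

Run:
```python
from h import *
go([.5051,-.1345,.0452],86.6)
```

```text
pos [ 0.5    -0.217   0.0452] yaw 91.81 row [0.2745 0.0257 0.    ] turn 0.0868 F [-4.4129 -1.5278  4.6388]
```

Call:
apply_moves(
  rows=[
    [10,0.02,0.002,0,0.01],
    [10,0.055,0.005,0,0.022],
    [10,0.095,0.009,0,0.034],
    [10,0.135,0.013,0,0.047],
    [10,0.175,0.017,0,0.06],
    [10,0.215,0.02,0,0.072],
    [10,0.25,0.024,0,0.082],
    [10,0.274,0.026,0,0.087],
  ],
)

```text
time: 6.1
eef_pos: [0.5061, -0.1349, 0.0452]
orientation: [2.285, 2.152, 0.0]
ft_force: [-0.7, -5.7, -0.0]
gripper_width: 0.0256
grip_force: 25.0
```

Run:
```python
from h import *
C={n:cam(n,n+'3.png') for n in('scene','top')}
for q in['pencil_point','grip','band']:
    rs=[]
    for n in C:
        r=pinpoint(n,q); print(q,n,[(np.round(x['position'],1),round(x['score'],2)) for x in r[:1]])
        if r: rs.append(ray(C[n],r[0]['position']))
    if len(rs)==2: print('   ',*tri(rs))
c=C['scene']; print('pred pt',proj(c,[.5051+.193*np.cos(np.radians(86.6)),-.1345+.193,.112]))
go([.5051,-.1345,.0452],86.6)
a=cv2.resize(C['top']['pixels'][200:290,225:425],None,fx=4,fy=4,interpolation=cv2.INTER_CUBIC)[:,:680]
b=cv2.resize(C['scene']['pixels'][190:310,260:430],None,fx=4,fy=4,interpolation=cv2.INTER_CUBIC)[:240*2]
v=np.vstack([a[:,:680],b]);cv2.imwrite('pics/c3.png',cv2.resize(v,None,fx=.71,fy=.71,interpolation=cv2.INTER_AREA)[:598]); print(a.shape,b.shape)
```

```text
pencil_point scene [(array([240.7, 357.1]), 0.88)]
pencil_point top [(array([251.7, 300.4]), 0.78)]
    [0.5113 0.0631 0.1141] [2.030132024195468, 2.030132024195558]
grip scene [(array([211.7, 327.7]), 0.64)]
grip top [(array([246.6, 340.2]), 0.51)]
    [ 0.512  -0.0272  0.1471] [3.484435783024265, 3.484435783024255]
band scene []
band top [(array([245.4, 262. ]), 0.56)]
pred pt [241.4249 353.1516]
pos [ 0.5059 -0.1342  0.0452] yaw 86.53 row [-0.0013 -0.0026  0.0002] turn -0.0011 F [2.4955 4.7453 3.3679]
(360, 680, 3) (480, 680, 3)
```

View pics/c3.png

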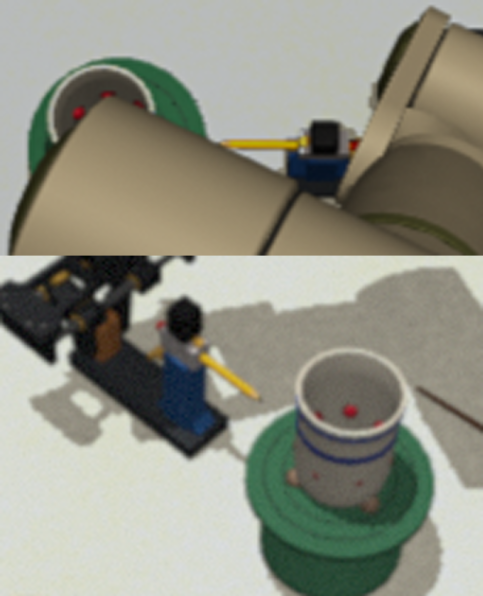

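The pencil tip shows at about (row 251, col 303) in the top view and (241, 352) in the scene view, in line with the prediction of (241, 353). I'll fit the pencil's line from its yellow pixels.

Run:
```python
from h import *
C={n:cam(n) for n in('scene','top')}
for n,(r0,r1,c0,c1) in dict(scene=(205,250,325,365),top=(240,262,295,336)).items():
    c=C[n];hsv=cv2.cvtColor(c['pixels'],cv2.COLOR_BGR2HSV)
    m=(hsv[...,0]>15)&(hsv[...,0]<35)&(hsv[...,1]>110)&(hsv[...,2]>70); k=np.zeros_like(m);k[r0:r1,c0:c1]=1;m&=k
    ys,xs=np.where(m); P=np.array([onz(c,[y,x],.112)[:2] for y,x in zip(ys,xs)])
    mu=P.mean(0);d=np.linalg.svd(P-mu)[2][0];d*=np.sign(d[1]); t=(P-mu)@d
    e=mu+d*t.max(); ax=np.array([.5215,.141]); 
    print(n,len(P),'head',np.degrees(np.arctan2(d[1],d[0])),'span',t.max()-t.min(),'yellow end',e,'mid',mu,'lateral of axis',np.cross(d,ax-mu))
print(tri([ray(C['top'],[251,303]),ray(C['scene'],[240.8,352.3])]))
print(proj(C['top'],[.5166,.0586,.112]),proj(C['scene'],[.5166,.0586,.112]))
```

```text
scene 85 head 82.20557558797287 span 0.08029036936978709 yellow end [0.519  0.0504] mid [0.514  0.0136] lateral of axis 0.00983873054583087
top 101 head 88.11786026838719 span 0.06984066795026858 yellow end [0.5161 0.0553] mid [0.5148 0.0179] lateral of axis -0.002608515644169345
(array([0.5148, 0.0551, 0.1097]), [0.34515201178382476, 0.34515201178389965])
[250.0272 301.5635] [241.4618 353.1704]<stdin>:9: DeprecationWarning: Arrays of 2-dimensional vectors are deprecated. Use arrays of 3-dimensional vectors instead. (deprecated in NumPy 2.0)
```

Call:
apply_moves(
  rows=[
    [10,0.02,0,0,0],
    [10,0.045,0,0,0],
    [10,0.07,0,0,0],
    [10,0.095,0,0,0],
    [10,0.115,0,0,0],
    [10,0.123,0,0,0],
    [10,0.126,0,0,0],
    [10,0.126,0,0,0],
  ],
)

```text
time: 7.4
eef_pos: [0.5079, -0.0976, 0.0452]
orientation: [2.286, 2.153, -0.001]
ft_force: [0.1, -5.3, 1.8]
gripper_width: 0.0256
grip_force: 25.0
```

Run:
```python
from h import *
C={n:cam(n,n+'4.png') for n in('scene','top')}
for q in['pencil_point','grip','band']:
    rs=[]
    for n in C:
        r=pinpoint(n,q); print(q,n,[(np.round(x['position'],1),round(x['score'],2)) for x in r[:1]])
        if r: rs.append(ray(C[n],r[0]['position']))
    if len(rs)==2: print('   ',*tri(rs))
R=toolR();p=np.array(readout.state()['eef_pos']);pt=p+.193*R[:,0];pt[2]=.112
print('pred pt',pt,[proj(C[n],pt) for n in C], 'dist axis',np.linalg.norm(pt[:2]-[.5215,.141]))
go(p,86.6)
a=cv2.resize(C['top']['pixels'][215:270,225:355],None,fx=6,fy=6,interpolation=cv2.INTER_CUBIC)
b=cv2.resize(C['scene']['pixels'][215:260,300:430],None,fx=6,fy=6,interpolation=cv2.INTER_CUBIC)
v=np.vstack([a,b]);cv2.imwrite('pics/c4.png',v); print(v.shape)
```

```text
pencil_point scene [(array([247.2, 366.7]), 0.63)]
pencil_point top [(array([251.6, 285.2]), 0.56)]
    [0.5133 0.0956 0.1191] [0.6988232055115471, 0.6988232055113435]
grip scene [(array([218.6, 338.3]), 0.81)]
grip top [(array([245.6, 322. ]), 0.53)]
    [0.5158 0.0115 0.155 ] [0.6760540033819316, 0.6760540033820021]
band scene [(array([249.6, 380.8]), 0.87)]
band top [(array([244. , 262.8]), 0.75)]
    [0.5246 0.1413 0.1612] [1.9219434132154025, 1.9219434132153546]
pred pt [0.5195 0.0951 0.112 ] [array([250.6849, 364.8884]), array([249.4203, 285.871 ])] dist axis 0.04598152597888013
pos [ 0.5079 -0.0976  0.0452] yaw 86.57 row [0. 0. 0.] turn -0.0005 F [-0.0377 -5.0288  1.2423]
(600, 780, 3)
```

View pics/c4.png

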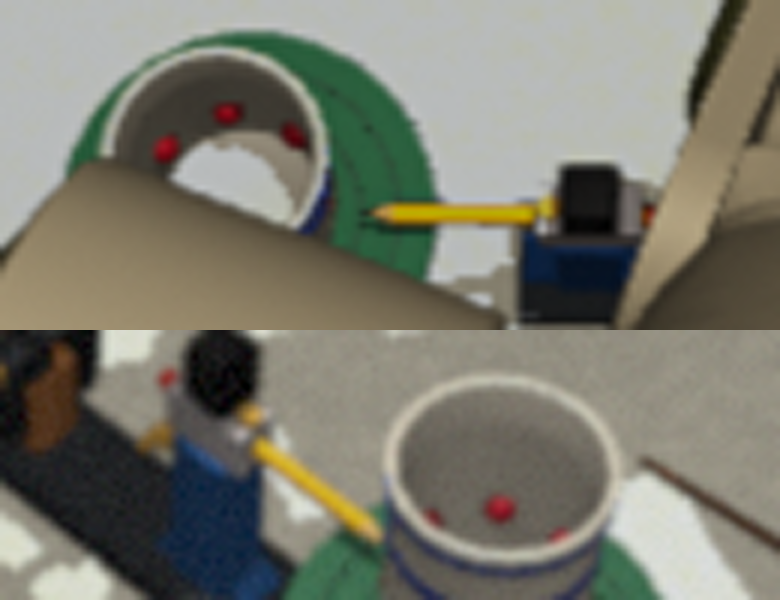

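Run:
```python
from h import *
C={n:cam(n) for n in('scene','top')}
print(tri([ray(C['top'],[250.7,285.3]),ray(C['scene'],[250,363.3])]))
c=C['top'];hsv=cv2.cvtColor(c['pixels'],cv2.COLOR_BGR2HSV)
m=(hsv[...,0]>15)&(hsv[...,0]<35)&(hsv[...,1]>110)&(hsv[...,2]>70);m[:243]=0;m[258:]=0;m[:,:284]=0;m[:,312:]=0
r=[]
for x in range(289,312,2):
    w=np.where(m[:,x])[0]; r.append((x,w.mean(),len(w)))
r=np.array(r);print(r.T)
p=np.polyfit(r[:,0],r[:,1],1)
A,B=[onz(c,[np.polyval(p,x),x],.112) for x in(310,286)];d=(B-A)[:2];print(A,B,np.degrees(np.arctan2(d[1],d[0])))
print('x of line at y=.141',B[0]+d[0]/d[1]*(.141-B[1]))
```

```text
(array([0.5183, 0.0937, 0.1113]), [3.248181612634995, 3.248181612635054])
[[289.  291.  293.  295.  297.  299.  301.  303.  305.  307.  309.  311. ]
 [250.  250.5 250.5 250.5 250.5 250.  250.  250.  250.  250.  250.  250.5]
 [  3.    4.    4.    4.    4.    3.    3.    3.    3.    3.    3.    4. ]]
[0.5157 0.039  0.112 ] [0.5172 0.0948 0.112 ] 88.43274286148375
x of line at y=.141 0.5184667680261967
```

Call:
apply_moves(
  rows=[
    [10,0.003,0,0,0.003],
    [10,0.006,0,0,0.006],
    [10,0.008,0,0,0.008],
    [10,0.008,0,0,0.008],
    [10,0.008,0,0,0.008],
  ],
)

```text
time: 8.4
eef_pos: [0.5078, -0.0953, 0.0452]
orientation: [2.295, 2.144, -0.001]
ft_force: [-1.7, -7.7, 2.0]
gripper_width: 0.0261
grip_force: 25.0
```

Call:
apply_moves(
  rows=[
    [28,0,0,0,0],
    [36,0,0,0,0],
    [50,0,0,0,0],
    [60,0,0,0,0],
    [60,0,0,-0.1,0],
    [60,0,0,-0.25,0],
    [60,0,0,-0.42,0],
    [60,0,0,-0.52,0],
  ],
)

```text
time: 9.2
eef_pos: [0.5082, -0.0945, 0.2046]
orientation: [2.293, 2.142, 0.003]
ft_force: [0.3, -0.0, -1.0]
gripper_width: 0.0597
grip_force: 0.0
```

Call:
apply_moves(
  rows=[
    [60,0,0,-0.02,0],
    [60,0.12,0,-0.02,0],
    [60,0.24,0,-0.02,0],
    [60,0.3,0,-0.02,0],
    [60,0.3,0,-0.02,0],
  ],
)

```text
time: 9.7
eef_pos: [0.5134, -0.0027, 0.2059]
orientation: [-2.291, -2.146, 0.002]
ft_force: [-0.1, -0.7, -0.4]
gripper_width: 0.0597
grip_force: 0.0
```

Run:
```python
from h import *
C={n:cam(n,n+'5.png') for n in('wrist','scene','top')}; c=C['wrist']
for q in['grip','pencil_point','band']:
    rs=[]
    for n in C:
        r=pinpoint(n,q); print(q,n,[(np.round(x['position'],1),round(x['score'],2)) for x in r[:1]])
        if r and n=='wrist': print('  onz',onz(c,r[0]['position'],{'grip':.141,'pencil_point':.112,'band':.163}[q]))
        if r: rs.append(ray(C[n],r[0]['position']))
    if len(rs)>1: print('   ',*tri(rs))
go([.5,0,.138],86)
```

```text
grip wrist [(array([245.3, 316.9]), 0.69)]
  onz [0.5159 0.0086 0.141 ]
grip scene [(array([218.1, 336.8]), 0.75)]
grip top []
    [0.5168 0.0113 0.1558] [2.0872865925334145, 2.0872865925333937]
pencil_point wrist [(array([ 53.1, 314.4]), 0.69)]
  onz [0.5206 0.0979 0.112 ]
pencil_point scene [(array([250.2, 368.2]), 0.61)]
pencil_point top []
    [0.5186 0.0997 0.1169] [3.0101730342334676, 3.010173034233455]
band wrist []
band scene [(array([250.7, 378.9]), 0.61)]
band top [(array([244.2, 260.3]), 0.63)]
    [0.5268 0.1434 0.1603] [6.192791438493775, 6.1927914384937]
pos [ 0.5139 -0.0049  0.2072] yaw 86.08 row [ 0.0131 -0.0475  0.2305] turn 0.0014 F [-0.2744 -0.0859  0.4154]
```

View pics/wrist5.png

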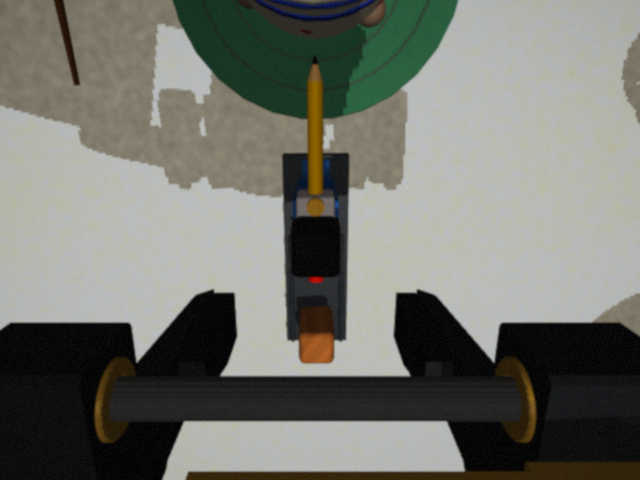

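The wrist view shows the grip at (246,316) and the pencil straight up the picture at col 315. Its tip is at row 57, aimed at the middle of the wheel and cup, with the wheel's near edge at row 118. The band still lies beyond the tip.

Run:
```python
from h import *
c=cam('wrist'); ax=[.5215,.1413]
for z in(.090,.092): print(onz(c,[118,317],z), np.mean([onz(c,[3,174],z),onz(c,[3,458],z)],0))
t=onz(c,[57,315],.112); print('tip',t)
for rc in([60,315],[180,315.5]): print(onz(c,rc,.112))
# fit wheel edge circle at z .092
hsv=cv2.cvtColor(c['pixels'],cv2.COLOR_BGR2HSV); m=(hsv[...,0]>60)&(hsv[...,0]<88)&(hsv[...,1]>90)
P=[]
for x in list(range(190,300,10))+list(range(375,440,10)):
    w=np.where(m[:130,x])[0]
    P.append(onz(c,[w.max()+.5,x],.091)[:2])
from scipy.optimize import least_squares
P=np.array(P);s=least_squares(lambda q:np.hypot(*(P-q[:2]).T)-.075,[.52,.14],loss='soft_l1',f_scale=.001);print('wheel',s.x,s.fun*1000,'dist',np.linalg.norm(t[:2]-s.x))
go([.5155,.0092,.138],86.2)
```

```text
[0.521  0.0644 0.09  ] [0.5244 0.1223 0.09  ]
[0.521  0.0644 0.092 ] [0.5244 0.1218 0.092 ]
tip [0.5219 0.0939 0.112 ]
[0.5218 0.0925 0.112 ]
[0.5179 0.0331 0.112 ]
wheel [0.5239 0.1423] [-0.0496 -0.0089 -0.0258 -0.0259 -0.1894  0.2417 -0.1593 -0.0801  0.4873
 -0.0234 -0.1122 -0.1407  0.2687 -0.149   0.0299  0.0504 -0.2298  0.0856] dist 0.04843175336082331
pos [ 0.5139 -0.0048  0.2072] yaw 86.09 row [0.047  0.0021 0.2306] turn -0.0019 F [ 0.6593  0.4595 -0.271 ]
```

Call:
apply_moves(
  rows=[
    [60,0.03,0.001,0.0,0],
    [60,0.047,0.002,0.0,0],
    [60,0.047,0.002,0.0,0],
  ],
)

```text
time: 10.65
eef_pos: [0.5155, 0.0102, 0.2072]
orientation: [-2.294, -2.146, -0.0]
ft_force: [0.9, -0.8, 0.5]
gripper_width: 0.0602
grip_force: 0.0
```

Run:
```python
from h import *
c=cam('wrist','w6.png')
cv2.imwrite('pics/w6c.png',cv2.resize(c['pixels'][0:150,220:420],None,fx=4,fy=4,interpolation=cv2.INTER_CUBIC))
R=cv2.Rodrigues(np.array(c['rvec']))[0];print('cam',-R.T@np.array(c['tvec']).ravel())
go([.5155,.0092,.138],86.2)
```

```text
cam [0.5214 0.0851 0.3395]
pos [0.5155 0.0099 0.2072] yaw 86.16 row [-0.0023  0.0001  0.2305] turn -0.0007 F [1.0151 0.5003 0.1598]
```

View pics/w6c.png

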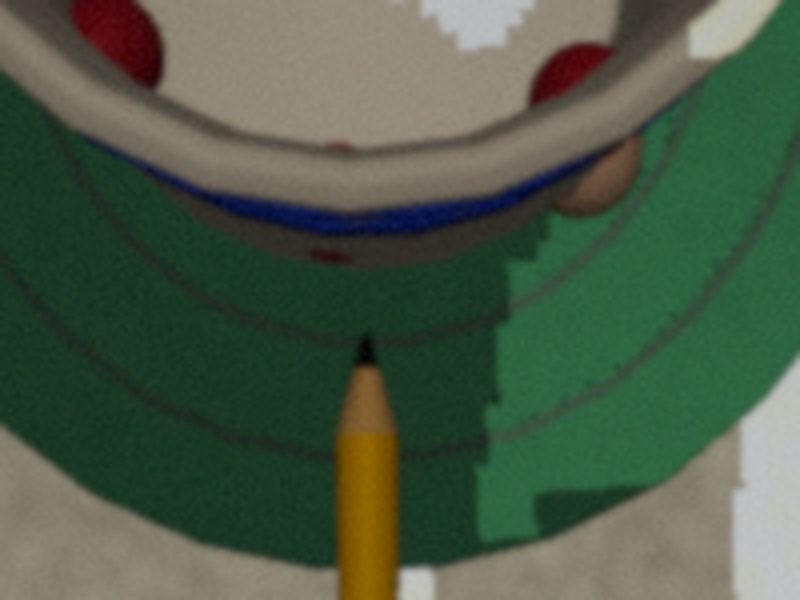

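The tip is at (84.5, 311) and points at the middle of the cup's near wall; the blue band's visible middle is at about row 57, with its lower edge at row 59.

Run:
```python
from h import *
c=cam('wrist')
print('tip',onz(c,[84.5,311.2],.112))
for z in(.160,.163): print('band low edge',onz(c,[59,310],z-.003),'mid',onz(c,[56.5,310],z))
print('rim outer',onz(c,[51,309],.199))
w=[onz(c,[r,x],.091) for r,x in((141.5,311),)];print('wheel edge',w)
```

```text
tip [0.5205 0.0961 0.112 ]
band low edge [0.5209 0.1034 0.157 ] mid [0.521 0.104 0.16 ]
band low edge [0.5209 0.1031 0.16  ] mid [0.521  0.1036 0.163 ]
rim outer [0.5209 0.1014 0.199 ]
wheel edge [array([0.5182, 0.0666, 0.091 ])]
```

The gap is about 7.5 mm and the aim is true. Next I take the grip.

Call:
apply_moves(
  rows=[
    [60,-0.004,0,0.08,0],
    [60,-0.004,0,0.17,0],
    [60,-0.004,0,0.22,0],
    [60,-0.004,0,0.228,0],
    [50,-0.004,0,0.228,0],
    [40,-0.004,0,0.228,0],
    [34,-0.004,0,0.228,0],
    [28,-0.004,0,0.228,0],
  ],
  grip_force=20,
)

```text
time: 11.55
eef_pos: [0.5156, 0.0081, 0.1394]
orientation: [2.295, 2.144, 0.001]
ft_force: [-1.0, 1.0, 0.3]
gripper_width: 0.03
grip_force: 0.0
```

Call:
apply_moves(
  rows=[
    [24,0,0,0,0],
    [21,0,0,0,0],
    [18,0,0,0,0],
    [10,0,0,0,0],
    [10,0,0,0,0],
    [10,0,0,0,0],
  ],
)

```text
time: 12.15
eef_pos: [0.5154, 0.0082, 0.139]
orientation: [-2.296, -2.145, -0.0]
ft_force: [-2.6, -0.0, 5.7]
gripper_width: 0.0217
grip_force: 20.0
```

Run:
```python
from h import *
go([.5155,.0092,.138],86.2); print(readout.state()['moment'])
C={n:cam(n,n+'7.png') for n in('scene','top')}
r=pinpoint('scene','pencil_point'); print(r[:1]); print([proj(C['scene'],[.5205,.0961,z]) for z in(.112,.162)])
```

```text
pos [0.5154 0.0082 0.139 ] yaw 86.1 row [0.0034 0.0003 0.0032] turn -0.0016 F [-2.5959 -0.0465  5.7095]
[0.0145 0.4792 0.0984]
[{'position': [251.6, 365.8], 'score': 0.67}]
[array([251.2071, 364.9589]), array([237.3611, 366.3247])]
```

Call:
apply_moves(
  rows=[
    [10,0,0,-0.005,0],
    [10,0,0,-0.015,0],
    [10,0,0,-0.03,0],
    [10,0,0,-0.05,0],
    [10,0,0,-0.07,0],
    [10,0,0,-0.09,0],
    [10,0,0,-0.105,0],
    [10,0,0,-0.11,0],
  ],
)

```text
time: 13.1
eef_pos: [0.5155, 0.0081, 0.1724]
orientation: [2.295, 2.144, 0.001]
ft_force: [-2.9, 0.3, -2.6]
gripper_width: 0.022
grip_force: 20.0
```

Call:
apply_moves(
  rows=[
    [10,0,0,-0.015,0],
    [10,0,0,-0.03,0],
    [10,0,0,-0.04,0],
    [10,0,0,-0.042,0],
    [10,0,0,-0.042,0],
  ],
)

```text
time: 13.6
eef_pos: [0.5155, 0.0081, 0.1845]
orientation: [2.296, 2.144, 0.0]
ft_force: [-1.2, 0.9, -0.6]
gripper_width: 0.022
grip_force: 20.0
```

Run:
```python
from h import *
go([.5154,.0082,.189],86.1); print(readout.state()['moment'])
C={n:cam(n,n+'8.png') for n in('scene','top','wrist')}
for q in['pencil_point','band']:
    rs=[]
    for n in('scene','top'):
        r=pinpoint(n,q); print(q,n,[(np.round(x['position'],1),round(x['score'],2)) for x in r[:1]])
        if r: rs.append(ray(C[n],r[0]['position']))
    if len(rs)==2: print('   ',*tri(rs))
c=C['scene']
for z in(.156,.158,.160,.162,.164): print(z,'tip',proj(c,[.5205,.0961,z]),'band near',proj(c,[.5215,.1036,z]),'band front',proj(c,[.5215+.038,.1415,z]),proj(c,[.5215+.027,.1415-.027,z]))
a=cv2.resize(c['pixels'][205:275,325:425],None,fx=8,fy=8,interpolation=cv2.INTER_CUBIC); cv2.imwrite('pics/s8.png',a)
```

```text
pos [0.5155 0.0081 0.1845] yaw 86.1 row [ 0.0002 -0.0002 -0.0149] turn -0.0 F [-1.1913  0.9266 -0.6384]
[-0.0243  0.3783 -0.0701]
pencil_point scene [(array([239.3, 372. ]), 0.74)]
pencil_point top []
band scene [(array([248.1, 383.6]), 0.61)]
band top [(array([246.6, 261.6]), 0.66)]
    [0.5185 0.1439 0.1627] [1.9023827390339827, 1.9023827390339734]
0.156 tip [239.0748 366.1557] band near [241.1441 368.571 ] band front [261.2205 371.4227] [251.2899 364.6861]
0.158 tip [238.5052 366.2118] band near [240.5757 368.6309] band front [260.6645 371.4886] [250.7276 364.7411]
0.16 tip [237.934  366.2682] band near [240.0056 368.6909] band front [260.1069 371.5546] [250.1636 364.7964]
0.162 tip [237.3611 366.3247] band near [239.4339 368.751 ] band front [259.5476 371.6209] [249.5979 364.8518]
0.164 tip [236.7865 366.3814] band near [238.8605 368.8114] band front [258.9867 371.6874] [249.0306 364.9074]
```

View pics/s8.png

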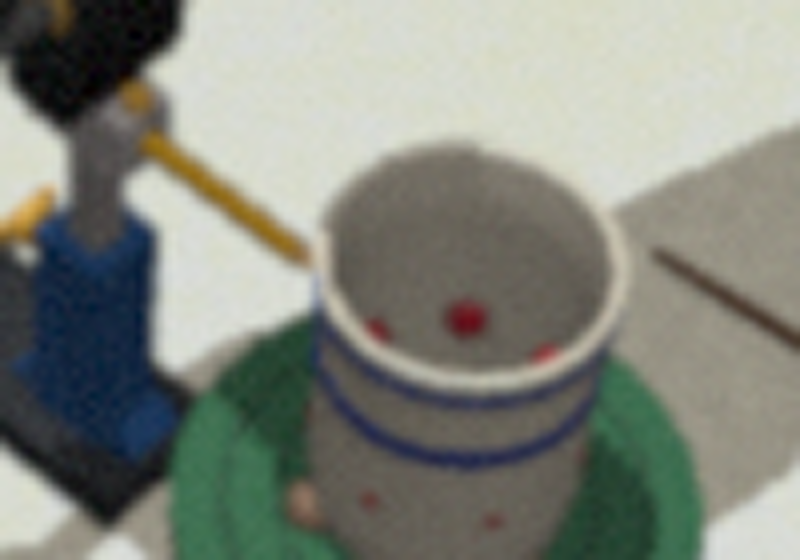

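The scene crop shows the pencil still a little below its final height, its tip near the rim's left edge at about (237, 363). The wide band's front is at about row 262.4. I'll fit the band from its blue pixels and check the camera bias against the pencil's known height.

```bash
cat > b.py <<'E'
from h import *
from scipy.optimize import least_squares
cs=[cam('scene') for _ in range(4)]; c=cs[0]; I=np.mean([k['pixels'].astype(float) for k in cs],0)
bl=I[...,0]-I[...,2]
A=np.linspace(0,2*np.pi,721)
def circ(x,y,z,r):
    P=np.stack([x+r*np.cos(A),y+r*np.sin(A),0*A+z],1)
    return cv2.projectPoints(P,np.array(c['rvec'],float),np.array(c['tvec'],float),np.array(c['mtx']),None)[0][:,0]
def low(q,col):  # near (lower) branch row at column
    i=q[:,0].argmin();j=q[:,0].argmax();lo,hi=sorted((i,j)); a=q[lo:hi+1];b=np.vstack([q[hi:],q[:lo+1]])
    f=a if a[:,1].mean()>b[:,1].mean() else b; f=f[f[:,0].argsort()]; return np.interp(col,f[:,0],f[:,1])
cols=np.arange(370,396); rows=[];wid=[]
q=circ(.5215,.1415,.163,.038)
for x in cols:
    p=low(q,x); r=np.arange(int(p)-4,int(p)+6); w=np.clip(bl[r,x]-5,0,None); rows.append((w*r).sum()/w.sum()); wid.append(w.max())
rows=np.array(rows);print('blue peak',np.round(wid[::5]))
for ax in((.5215,.1415),(.5218,.1414),(.5235,.1425)):
    s=least_squares(lambda z:low(circ(*ax,z[0],.038),cols)-rows,[.16]);print(ax,'band z',s.x,'rms',s.fun.std(),np.round(s.fun[::5],2))
s=least_squares(lambda p:low(circ(p[0],p[1],p[2],.038),cols)-rows,[.5215,.1415,.16]);
# pencil centreline bias
hsv=cv2.cvtColor(I.astype('u1'),cv2.COLOR_BGR2HSV); R=toolR(); e=np.array(readout.state()['eef_pos'])
pz=.112+e[2]-.139; m=(hsv[...,0]>12)&(hsv[...,0]<35)&(hsv[...,1]>110)&(hsv[...,2]>60)
u=R[:,0]; a=proj(c,[*(e[:2]+.025*u[:2]),pz]);b=proj(c,[*(e[:2]+.08*u[:2]),pz]); print('pencil z',pz,a,b)
for x in range(346,362,3):
    w=np.where(m[215:245,x])[0]+215; 
    if len(w): print(x,'obs',w.mean(),'pred',np.interp(x,[a[1],b[1]],[a[0],b[0]]))
E
python3 b.py
```

```text
blue peak [30. 26. 32. 30. 27. 17.]
(0.5215, 0.1415) band z [0.1658] rms 0.3814489856754304 [-0.76 -0.32  0.03  0.18  0.4   0.71]
(0.5218, 0.1414) band z [0.1661] rms 0.3362826769192676 [-0.67 -0.28  0.04  0.17  0.36  0.62]
(0.5235, 0.1425) band z [0.1689] rms 0.34985086205873345 [-0.69 -0.3   0.03  0.17  0.37  0.66]
pencil z 0.15734817981055876 [223.0947 345.0045] [236.8507 363.1657]
346 obs 224.0 pred 223.84867795418617
349 obs 226.5 pred 226.12101268859806
352 obs 229.0 pred 228.39334742300994
355 obs 231.0 pred 230.66568215742183
358 obs 233.5 pred 232.9380168918337
361 obs 235.5 pred 235.2103516262456
```

```bash
cat > f.py <<'E'
from b import *
C={n:cam(n) for n in('scene','top')}
def pr(n,x,y,z,r):
    k=C[n];P=np.stack([x+r*np.cos(A),y+r*np.sin(A),0*A+z],1)
    return cv2.projectPoints(P,np.array(k['rvec'],float),np.array(k['tvec'],float),np.array(k['mtx']),None)[0][:,0]
pts={}
for n,f,(cx,cy,rr) in(('scene','scene0.png',(380,280,60)),('top','top0.png',(265,252,50))):
    im=cv2.imread('pics/'+f).astype(float); hsv=cv2.cvtColor(im.astype('u1'),cv2.COLOR_BGR2HSV)
    # greenness: subpixel border along rays from outside inward
    g=(im[...,1]-im[...,2])/(im.sum(2)+1); g=cv2.GaussianBlur(g,(0,0),.8); P=[]
    for t in np.linspace(0,2*np.pi,120,endpoint=False):
        s=np.arange(rr,5,-.1); X=cx+s*np.cos(t);Y=cy+s*np.sin(t)
        v=cv2.remap(g.astype('f4'),X.astype('f4')[None],Y.astype('f4')[None],1)[0]
        i=np.argmax(v>.07)
        if v[i]>.07: P.append((X[i],Y[i]))
    pts[n]=np.array(P)
pts['scene']=pts['scene'][pts['scene'][:,1]<272]
def res(p,bias=(0,0)):
    o=[]
    for n in pts:
        q=np.vstack([pr(n,p[0],p[1],p[2],.075),pr(n,p[0],p[1],p[2]-.014,.075)]); 
        if n=='scene': q=q+np.array(bias)
        h=cv2.convexHull(q.astype('f4'))
        o+=[cv2.pointPolygonTest(h,(float(a),float(b)),True) for a,b in pts[n]]
    return np.array(o)
for bias in((0,0),(0,.4)):
    s=least_squares(res,[.522,.141,.09],args=(bias,),loss='soft_l1',f_scale=.5,diff_step=1e-3)
    r=res(s.x,bias);k=len(pts['scene']);print('wheel',s.x,'band z',s.x[2]+.072,'med',np.median(r[:k]),np.median(r[k:]),'mad',np.median(abs(r[:k])),np.median(abs(r[k:])),k,len(r))
    x,y=s.x[:2]; zz=least_squares(lambda z:low(circ(x,y,z[0],.038)+np.array(bias),cols)-rows,[.16]);print(' band from blue given xy',zz.x,np.round(zz.fun[::5],2))
E
python3 f.py | grep -v obs
```

```text
blue peak [29. 26. 31. 29. 28. 19.]
(0.5215, 0.1415) band z [0.1658] rms 0.3944971981827212 [-0.8  -0.32  0.03  0.22  0.46  0.67]
(0.5218, 0.1414) band z [0.1661] rms 0.3494111669266598 [-0.72 -0.29  0.04  0.2   0.41  0.58]
(0.5235, 0.1425) band z [0.1689] rms 0.36279230898300135 [-0.73 -0.3   0.04  0.2   0.42  0.63]
pencil z 0.15734496366551276 [223.0962 345.001 ] [236.8525 363.1619]
wheel [0.5241 0.1442 0.092 ] band z 0.16397973186936904 med -0.5274537774061313 0.19102876002884103 mad 1.04777353285301 0.23624743254156993 31 143
 band from blue given xy [0.1708] [-1.16 -0.49 -0.01  0.28  0.64  1.06]
wheel [0.5239 0.1441 0.0929] band z 0.16487369612583552 med -0.5588305013171208 0.21962320180494588 mad 1.1111794534680473 0.2592642918020085 31 143
 band from blue given xy [0.1719] [-1.2  -0.51 -0.02  0.29  0.67  1.11]
```

```bash
cat > g.py <<'E'
from b import *
for ax in((.5245,.1414),(.5235,.1414),(.5225,.1414),(.5245,.1424)):
    def f(p):
        du,z=p; dv=.39+.757*du
        return low(circ(*ax,z,.038)+np.array([du,dv]),cols)-rows
    s=least_squares(f,[0,.16],x_scale=[1,.01],diff_step=1e-3);print('AX',ax,'du,z',s.x,'rms',s.fun.std())
r0=np.round(rows,1);print('ROWS',r0)
for x in(372,378,384,390): print('COL',x,np.round(bl[248:270,x]))
E
python3 g.py | grep -E 'AX|ROWS|COL'
```

```text
AX (0.5245, 0.1414) du,z [-0.16    0.1701] rms 0.10594349826088235
AX (0.5235, 0.1414) du,z [-0.3838  0.1684] rms 0.1073667817790693
AX (0.5225, 0.1414) du,z [-0.6068  0.1668] rms 0.10886119287492117
AX (0.5245, 0.1424) du,z [-0.539  0.17 ] rms 0.10599827355299259
ROWS [257.9 258.5 259.1 259.7 260.4 260.7 260.9 261.3 261.6 261.7 261.8 261.8
COL 372 [-26. -16.  -6.  15.  21.  -2. -11. -12. -15.  -7.  12.  32.  20.  -2.
COL 378 [-16. -15. -16. -15. -11.  -3.  13.   5. -10. -14. -13. -13.  -4.  24.
COL 384 [-14. -14. -15. -16. -18. -16.  -0.  23.   1. -12. -16. -15. -12.  14.
COL 390 [-14. -15. -21. -21. -18.  -9.  14.   4. -11. -13. -15. -10.  13.  33.
```

```bash
cat > w.py <<'E'
from h import *
from scipy.optimize import least_squares
from scipy.spatial.transform import Rotation as Ro
c=cam('wrist','w9.png'); s=readout.state(); e=np.array(s['eef_pos']);R=toolR()
Rc=cv2.Rodrigues(np.array(c['rvec'],float))[0]; tc=np.array(c['tvec'],float).ravel(); o=-Rc.T@tc
off=R.T@(o-e); Rct=Rc@R   # camera in tool
def pose(e2,yaw):
    a=np.radians(yaw);R2=np.array([[np.cos(a),np.sin(a),0],[np.sin(a),-np.cos(a),0],[0,0,-1.]])
    o2=np.array(e2)+R2@off; Rc2=Rct@R2.T; k=dict(c);k['rvec']=cv2.Rodrigues(Rc2)[0];k['tvec']=-Rc2@o2; return k
K=[('wrist5.png',pose([.5139,-.0049,.2072],86.08)),('w6.png',pose([.5155,.0099,.2072],86.16)),('w9.png',c)]
for f,k in K:
    im=cv2.imread('pics/'+f).astype(float); g=(im[...,1]-im[...,2])/(im.sum(2)+1); g=cv2.GaussianBlur(g,(0,0),.8); P=[]
    for x in range(60,600,6):
        if 285<x<350: continue
        v=g[:300,x]; i=np.where(v>.07)[0]
        if len(i)==0: continue
        i=i.max(); 
        if i<3 or i>=299: continue
        P.append((i+(v[i]-.07)/(v[i]-v[i+1]),x))
    P=np.array(P); P=P[P[:,0]>4]
    def res(p): 
        Q=np.array([onz(k,q,p[2])[:2] for q in P]); return (np.hypot(*(Q-p[:2]).T)-.075)*1000
    q=least_squares(res,[.5235,.142,.093],x_scale=.01,loss='soft_l1',f_scale=.3); J=q.jac;cov=np.sqrt(np.diag(np.linalg.inv(J.T@J)))*np.median(abs(q.fun))*1.5
    print(f,len(P),'wheel',q.x,'sd',cov,'med|r|',np.median(abs(res(q.x))),'band',q.x[2]+.072)
    for z in(.088,.092,.096): q2=least_squares(lambda p:res([*p,z]),[.5235,.142],x_scale=.01,loss='soft_l1',f_scale=.3);print('   z',z,q2.x,q2.cost)
    # blue arc apex
    b=im[...,0]-np.maximum(im[...,2],im[...,1]); L=[]
    for x in range(270,360,3):
        w=np.where(b[:110,x]>20)[0]
        if len(w): L.append((x,w.max()))
    L=np.array(L)
    if len(L)>6: pp=np.polyfit(L[:,0],L[:,1],2);print('   blue apex col',-pp[1]/2/pp[0],np.polyval(pp,-pp[1]/2/pp[0]),len(L))
    hsv=cv2.cvtColor(im.astype('u1'),cv2.COLOR_BGR2HSV); m=(hsv[...,0]>12)&(hsv[...,0]<32)&(hsv[...,1]>130)&(hsv[...,2]>60)
    print('   pencil cols',[(r,round(np.mean(np.where(m[r,280:350])[0])+280,1),m[r,280:350].sum()) for r in range(85,190,15) if m[r,280:350].any()])
E
python3 w.py
```

```text
wrist5.png 36 wheel [0.5251 0.1393 0.0957] sd [0.0001 0.0001 0.0007] med|r| 0.17441814237721676 band 0.1677445912337389
   z 0.088 [0.5251 0.1386] 74.94810942678939
   z 0.092 [0.5251 0.139 ] 71.8269183328847
   z 0.096 [0.5251 0.1394] 70.54337409292168
   blue apex col 315.3217071450169 19.27642871804153 30
   pencil cols [(85, np.float64(314.5), np.int64(16)), (100, np.float64(314.5), np.int64(16)), (115, np.float64(314.5), np.int64(16)), (130, np.float64(315.0), np.int64(15)), (145, np.float64(314.5), np.int64(14)), (160, np.float64(315.0), np.int64(15)), (175, np.float64(315.0), np.int64(15))]
w6.png 35 wheel [0.5238 0.1416 0.0942] sd [0.0001 0.0001 0.0004] med|r| 0.14150871712054203 band 0.16618835593574638
   z 0.088 [0.5237 0.1406] 35.16260851788226
   z 0.092 [0.5238 0.1412] 32.270254301378834
   z 0.096 [0.5238 0.1419] 32.04370695392922
   blue apex col 310.1228504122499 57.65429056953428 30
   pencil cols [(100, np.float64(311.0), np.int64(11)), (115, np.float64(311.5), np.int64(16)), (130, np.float64(311.5), np.int64(16)), (145, np.float64(311.5), np.int64(14)), (160, np.float64(312.0), np.int64(15)), (175, np.float64(312.0), np.int64(15))]
w9.png 41 wheel [0.5238 0.1419 0.0944] sd [0.0001 0.0001 0.0005] med|r| 0.14329094941308018 band 0.16640225849370488
   z 0.088 [0.5237 0.1407] 84.98502621408537
   z 0.092 [0.5238 0.1415] 81.27249853317265
   z 0.096 [0.5238 0.1421] 80.69168907119031
   blue apex col 308.9467851604441 42.94790162522952 30
   pencil cols [(85, np.float64(314.5), np.int64(12)), (100, np.float64(314.0), np.int64(21)), (115, np.float64(314.0), np.int64(23)), (130, np.float64(314.0), np.int64(23)), (145, np.float64(314.0), np.int64(21)), (160, np.float64(314.0), np.int64(21)), (175, np.float64(314.5), np.int64(22))]
```

Three wrist fits of the wheel (band at 0.166–0.168 m) agree with the scene fit (about 0.1675 m). The pencil is at 0.1573 m, so it goes up about 9.3 mm.

Call:
apply_moves(
  rows=[
    [10,0,0,-0.008,0],
    [10,0,0,-0.018,0],
    [10,0,0,-0.027,0],
    [10,0,0,-0.031,0],
    [10,0,0,-0.031,0],
    [10,0,0,-0.031,0],
  ],
)

```text
time: 15.3
eef_pos: [0.5155, 0.0081, 0.1938]
orientation: [2.296, 2.144, 0.0]
ft_force: [-1.0, 0.4, -1.1]
gripper_width: 0.0222
grip_force: 20.0
```

```bash
python3 b.py | grep -A9 pencil
python3 - <<'E'
from h import *
s=readout.state();print(s['eef_pos'],s['ft_force'],s['gripper_width'],s['grip_force'])
C={n:cam(n) for n in('scene','top')}
for q in('push_block','marker'):
    r=pinpoint('scene',q);print(q,onz(C['scene'],r[0]['position'],.04 if q!='marker' else 0) if r else r)
E
```

```text
pencil z 0.1666335347319563 [220.3944 345.1094] [234.185  363.3932]
346 obs 221.0 pred 221.0661927716779
349 obs 224.0 pred 223.32895296776502
352 obs 226.0 pred 225.59171316385215
355 obs 228.0 pred 227.8544733599393
358 obs 231.0 pred 230.11723355602643
361 obs 232.5 pred 232.37999375211356
[0.5155 0.0081 0.1936] [-1.3126 -0.0756 -1.0908] 0.02181752252906744 19.958238434046507
push_block [ 0.5077 -0.0952  0.04  ]
marker [0.5167 0.0125 0.    ]
```

```bash
python3 -c "
from plant import job; print(job.close_job())"
```

```text
the job is handed in; nothing more can be done
None
```

I handed the job in with the arm holding the post by its black grip, ready for you to nip up the clamp screw. By my camera and arm measurements, the pencil aims at the cup's middle with a gap of about 7.5 mm. Its point is at about 167 mm, my best estimate of the band's middle (give or take 2 mm), and about 39 mm of post is still in the sleeve.

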